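# Draw a dropped glass filter out from under a low bench riser

### The arm

A 6-joint arm with a two-finger parallel gripper is mounted at the origin on the work surface. World frame = base frame: x ahead of the robot, y to its left, z up, the work surface at z = 0. Lengths are in m, angles in rad, forces in N, time in s.
With the tool pointing down it reaches from about 0.35 to 0.775 m from the base axis. Payload 5.5 kg.
Tool frame: the origin (TCP) lies on the centre line of the jaws, within the pads' length; the fingertips stand 22 mm ahead of it and the grasp point (between the pads) lies 3 mm ahead of it (r.tip_extent is the distance from the TCP to the fingertips, in m); z points along the fingers, y is the line along which they close (so a half turn about z gives the same grasp; the last joint's range is limited). The gripper opens to 85 mm and grips with 20 to 120 N. Pads are 22 mm wide; open, the fingers measure 114 mm over their backs; the gripper's body (76 mm by 85 mm) begins 54 mm behind the grasp point. The pads swing forward as they close: fully open they stand 13 mm farther back than shut.
Start: joints at [-1.481, 0.313, 0.046, 1.304, 0, 1.431], TCP at [0.131, -0.56, 0.253] pointing down, gripper open.
Joint ranges: [-2.76, 2.76], [-0.86, 1.69], [-1.03, 1.26], [-2.2, 2.34], [-1.47, 1.5], [-3.14, 3.14]. Speed limits (rad/s): [2.57, 2.57, 3.14, 3.14, 3.14, 3.14].

### API

Orientations are given as a unit quaternion [w, x, y, z].
In Python, from cell import r, cams gives the robot as it stands.
- The arm moves only by the tool apply_moves, never from a script. Its argument "plan" is one flat list of numbers, 5 for each row, row after row: the opening, from -1 (shut) to 1 (fully open), then the shift along the tool's x, y, z in parts of the range, where 1.0 means 75 cm, then the turn about the tool's z in shares of pi rad (1.0 is pi rad). A call has 1 to 10 rows; each row is the pose to reach, as a shift and turn from the pose commanded when the call began, along the tool's axes at that moment; what a row does not reach only later rows make up. A row lasts 1/8 s, in which the tool goes at most 62.5 mm and 10.7 degrees, less where a joint would pass 70% of its speed; a pose out of reach is approached as far as the arm can. A shift or turn number past 1, either way, is cut back to 1. A call with a gripper value outside its range is refused whole. The fingers move at their own pace and stop on an object; "newtons" is the grip in N (left out, the last holds). Time passes only in rows, so rows that repeat a pose let the fingers close. It gives the time, the measured TCP pose, the force, the opening and the grip force at its end, in the units of the state.
- r.sense(): the state, without advancing time (a new reading comes with each control period).
- cams.camera(name): name is "side" or "top"; returns a dict with "image" (420x560x3 uint8, blue, green, red), "K" (3x3 intrinsics, pixels), "origin" and "rotation" of the camera in the world. Camera axes: x right, y down, z forward; pixel columns grow to the right and rows downward; lengths in m; the calibration is good to about 2 mm. A picture is of the moment at which its call begins. There is no depth.
- r.job_done(): hands the job in; it is judged then, once.
The state is a dict: "clock": time; "joint_positions": joint angles; "joint_velocities": joint speeds; "joint_efforts": joint torques, N m; "tool_pos": TCP position; "ee_rot": TCP orientation; "force": force on the tool from outside, world axes, zero at the start; "ft_torque": the same for the moment, N m; "grip_width": finger opening in m; "finger_force": force on a finger pad.
Only numpy, scipy, OpenCV 4.12 (cv2) and the standard library are available. Lean on these libraries where they do the work, as an engineer would, in place of code of your own. Each camera call takes 0.05 s, during which the arm holds its last target. There are 200 camera calls.

### The job

A round glass filter from the microscope lamp has slid under the low clear riser and lies at the back, in a corner behind one of its front legs. With the rubber-tipped flat probe reach in through the open front, press the pad gently on top of the glass, sweep it across to the opening and draw it out well clear of the riser's front edge, then lay the probe down flat on the bench. Only the soft pad may touch the glass, never the steel blade; do not press hard on the glass or the riser, and leave the round black case under the riser and the other things where they are.

Things in the scene. Friction and masses are not known exactly. Their poses are not given: they have to be found in the camera images.
- riser: Fixed low riser of clear 6 mm acrylic: 150 deep (its x), 300 long (its y), 46 mm high, 40 mm clear underneath. Origin on the bench under its centre; the front faces its -x. Closed by a back panel (inner face x = +69 mm) and two ends (inner faces y = +/-144 mm). On top stands a white controller, 53 mm high, over x -10 to +66, y +/-50 mm.
- riser_mouth (a point): Middle of the riser's front edge, on the bench (riser x = -75 mm), axes as the riser. The only way in: an opening 180 mm wide and 40 mm high, from y = -90 to +90 mm. Beside it 6 mm thick leg panels close the front from y = +/-90 mm to the ends.
- probe: Loose flat probe, 255 mm long, 0.15 kg: black upright-sided handle 100 long (x) x 18 wide (y) x 32 mm high, a flat steel blade and a rubber pad. Origin: centre of the handle's underside; x points along the blade to its end, z up. It balances about 50 mm ahead of the origin. Take it with a firm grip (about 100 N); even so it tilts a little in the fingers when the pad is loaded.
- probe_grip (a point): Point in the middle of the probe's handle, 24 mm above its underside, where the fingers can take it across its 18 mm width. Axes as the probe.
- blade: The probe's steel blade, rigid, 20 mm wide and 3 mm thick, from the handle to 205 mm ahead of the probe's origin, its underside 4 mm above the underside of handle and pad. Origin and axes as the probe's.
- pad: The rubber pad under the end of the blade, 16 x 16 mm and 4 mm thick, set 2 mm in from the blade's edges; its centre is 195 mm ahead of the probe's origin and its underside level with the handle's underside. It grips the glass better than the bench does. Origin and axes as the probe's.
- filter: Loose round glass filter, faintly blue-green, 50 mm diameter, 6 mm thick, 25 to 70 g, lying flat on the bench under the riser, 2 to 10 mm from the back panel, near one end, behind a leg panel. Origin: centre of its underside. Pressed with 3 to 4 N by the pad it follows the pad; with 2 N or less the pad may slip; over 5 N is too hard on the glass.
- case: Loose bystander: round black plastic objective case, 36 mm diameter, 32 mm high, standing under the riser in the other back corner. Origin: centre of its underside.
- tipbox: Loose bystander: grey pipette-tip box with clear lid, 85 x 122 x 59 mm, on the bench. Origin: centre of its underside.
- dishes: Loose bystander: two stacked clear culture dishes, 93 mm diameter, 30 mm high, on the bench. Origin: centre of the underside.

How it is judged:
On the way, in this order (a step that is already met when the one before it is completed fails the run):
1. the pad rests on the filter, at the back under the riser (contact force between pad and filter above 0.5 N and x of filter in the frame of riser above 0 m), for 0.2 s.
2. still under the pad, the filter comes out past the riser's front edge (contact force between pad and filter above 0.3 N and x of filter in the frame of riser below -0.085 m).
At the end, for the whole second after the job is handed in: The filter lies flat and still on the open bench, the whole of it at least 15 mm clear of the riser's front edge; the probe lies flat and still on the bench on its underside, released and not touching the filter (x of filter in the frame of riser below -0.115 m and height (world z) of filter below 0.003 m and angle between each of filter, probe's own z axis and vertical below 0.1 rad and linear speed of each of filter, probe below 0.01 m/s and height (world z) of probe below 0.004 m and contact force between probe and filter below 0.05 N).
It fails at once if the glass is pressed with more than 5 N by the probe (contact force between probe and filter above 5 N).
It fails at once if the steel blade touches the glass (contact force between blade and filter above 0.3 N).
It fails at once if the riser is pushed with more than 10 N (contact force between riser and anything else above 10 N).
It fails at once if the objective case is moved by more than 10 mm (distance of case from where it was at the start of the episode above 0.01 m).
It fails at once if the tip box or the dishes are moved by more than 10 mm (distance of any of tipbox, dishes from where it was at the start of the episode above 0.01 m).
It also fails if it takes over 64 s, if anything falls off the work surface, if the arm or the gripper's body presses on something with over 40 N, if the wrist force passes 120 N, or if a joint passes its speed limit or range.

## Working session

There is one attempt and no reset: what is moved stays moved. The work goes in short steps, Python scripts to look and compute and a tool call to move; the robot and the scene stay as the last step left them, time stands still between calls to the robot, and variables do not carry over. Pictures are saved under pics/ and viewed, at most 10 in all, crops included, and the job is handed in when it is done.

Besides the shell and the picture viewer there is one more tool, called after "Request:" by a JSON object that holds its "name" and its "arguments". apply_moves: Moves the arm, as the interface text tells. Its arguments: {"type":"object","properties":{"plan":{"type":"array","items":{"type":"number"}},"newtons":{"type":"number"}},"required":["plan"]}

```bash
mkdir -p pics; ls
python3 - <<'E'
from cell import r, cams
import cv2,numpy as np
for n in("side","top"):
    c=cams.camera(n); cv2.imwrite(f"pics/{n}0.png",c["image"]); np.savez(f"{n}0.npz",**c)
    print(n,c["K"].round(1).tolist(),c["origin"],c["rotation"].round(3).tolist())
s=r.sense();print(s["tool_pos"],s["ee_rot"],s["force"],r.tip_extent)
E
```

```text
pics
side [[425.1, 0.0, 277.7], [0.0, 425.1, 212.8], [0.0, 0.0, 1.0]] [ 0.43053921 -0.53509358  0.65957927] [-0.368, 0.918, -0.135, 0.056]
top [[387.2, 0.0, 277.4], [0.0, 387.2, 206.6], [0.0, 0.0, 1.0]] [0.48747282 0.0314895  0.8098987 ] [0.044, -0.7, 0.71, -0.059]
[ 0.13090112 -0.55944157  0.25249221] [-8.46133194e-04  9.93407745e-01  1.14631306e-01  7.74786768e-06] [ 1.05236078  0.7353857  -0.72830569] 0.022
```

View pics/top0.png

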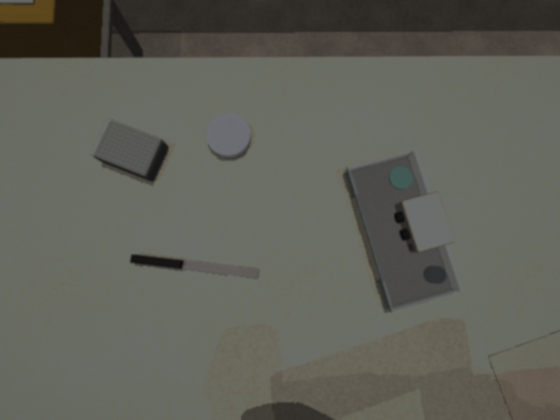

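View pics/side0.png

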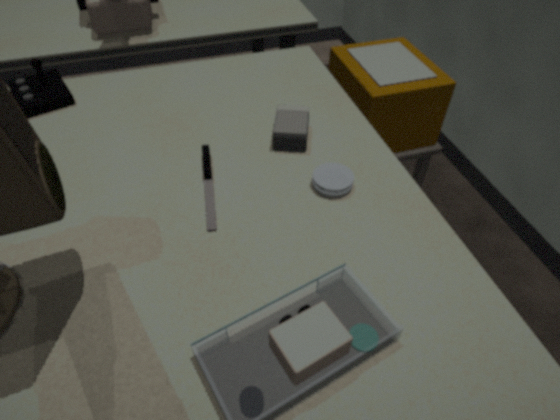

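The top view shows the probe handle from (131,259) to (183,265) with its blade end at (259,273). The filter is at (402,177), the case at (434,273), and the riser's top corners are near (347,168), (415,153), (458,290) and (390,309). The side view shows the filter at (363,337), the case at (251,401), and the probe from (206,146) to (212,230).

```bash
cat > h.py <<'E'
import numpy as np,cv2
from scipy.spatial.transform import Rotation as R
def load(n): return dict(np.load(n))
def rot(c):
    q=c["rotation"]; return R.from_quat([q[1],q[2],q[3],q[0]]).as_matrix()
def ray(c,uv):
    uv=np.atleast_2d(uv).astype(float); d=np.c_[uv,np.ones(len(uv))]@np.linalg.inv(c["K"]).T@rot(c).T
    return c["origin"],d
def plane(c,uv,z):
    o,d=ray(c,uv); return o+d*((z-o[2])/d[:,2:])
def tri(c1,p1,c2,p2):
    o1,d1=ray(c1,p1);o2,d2=ray(c2,p2);d1=d1[0];d2=d2[0]
    t=np.linalg.lstsq(np.c_[d1,-d2],o2-o1,rcond=None)[0]; a=o1+t[0]*d1;b=o2+t[1]*d2
    return (a+b)/2,np.linalg.norm(a-b)
def proj(c,P):
    p=(np.atleast_2d(P)-c["origin"])@rot(c)@c["K"].T; return p[:,:2]/p[:,2:]
E
python3 - <<'E'
from h import *
T,S=load("top0.npz"),load("side0.npz")
print(rot(T).round(2).tolist())
bl={}
for n,c,hb,fb in(("top",T,(120,245,195,280),(380,155,420,200)),("side",S,(195,138,220,185),(335,315,390,360))):
    im=c["image"]; hsv=cv2.cvtColor(im,cv2.COLOR_BGR2HSV)
    f=np.zeros(im.shape[:2],np.uint8);x0,y0,x1,y1=fb
    f[y0:y1,x0:x1]=((hsv[...,1]>60)&(hsv[...,0]>65)&(hsv[...,0]<105))[y0:y1,x0:x1]
    k=max(cv2.findContours(f,0,1)[0],key=cv2.contourArea); e=cv2.fitEllipse(k); print(n,"filter",e)
    g=plane(c,k[:,0],0.004 if 1 else 0); print(" world",g.mean(0).round(4),np.ptp(g,0).round(4), cv2.minEnclosingCircle(g[:,:2].astype(np.float32)))
    m=np.zeros(im.shape[:2],np.uint8);x0,y0,x1,y1=hb
    m[y0:y1,x0:x1]=(im.max(2)<50)[y0:y1,x0:x1]
    k=max(cv2.findContours(m,0,1)[0],key=cv2.contourArea); b=cv2.boxPoints(cv2.minAreaRect(k)); print(n,"handle",cv2.minAreaRect(k),b.round(1).tolist()); print(plane(c,b,.032).round(4).tolist())
a=cv2.resize(T["image"][140:330,330:480],None,fx=3,fy=3,interpolation=2)
b=cv2.resize(T["image"][235:295,115:275],None,fx=3,fy=3,interpolation=2)
o=np.zeros((570,450+0,3),np.uint8);o[:]=a
cv2.imwrite("pics/c1.png",cv2.convertScaleAbs(o,alpha=1.8))
sd=cv2.resize(S["image"][255:420,180:410],None,fx=3,fy=3,interpolation=2)
cv2.imwrite("pics/c2.png",cv2.convertScaleAbs(sd,alpha=1.6))
s2=cv2.resize(S["image"][138:240,160:260],None,fx=3,fy=3,interpolation=2)
o=np.zeros((500,500,3),np.uint8);o[:180,:480]=b;o[185:185+306,:300]=s2
cv2.imwrite("pics/c3.png",cv2.convertScaleAbs(o,alpha=1.8))
E
```

```text
[[-0.02, -0.99, 0.15], [-1.0, 0.01, -0.02], [0.02, -0.15, -0.99]]
top filter ((400.4580993652344, 177.2784423828125), (20.089004516601562, 21.206344604492188), 112.15348052978516)
 world [ 0.666  -0.2525  0.004 ] [0.0461 0.0459 0.    ] ((0.6659438014030457, -0.2523222267627716), 0.02356426790356636)
top handle ((156.4492950439453, 261.43597412109375), (51.582679748535156, 8.52396297454834), 6.632514476776123) [[130.3000030517578, 262.70001220703125], [131.3000030517578, 254.1999969482422], [182.60000610351562, 260.20001220703125], [181.60000610351562, 268.6000061035156]]
[[0.4937, 0.3053, 0.032], [0.5103, 0.304, 0.032], [0.497, 0.2028, 0.032], [0.4804, 0.2044, 0.032]]
side filter ((363.6695861816406, 337.11151123046875), (25.111541748046875, 28.64359474182129), 140.82540893554688)
 world [ 0.6677 -0.251   0.004 ] [0.0482 0.0509 0.    ] ((0.6665382981300354, -0.25054508447647095), 0.025568069890141487)
side handle ((206.5, 162.0), (32.0, 7.0), 90.0) [[203.0, 146.0], [210.0, 146.0], [210.0, 178.0], [203.0, 178.0]]
[[0.4982, 0.3035, 0.032], [0.5143, 0.2986, 0.032], [0.4931, 0.1845, 0.032], [0.4782, 0.1889, 0.032]]
```

View pics/c1.png

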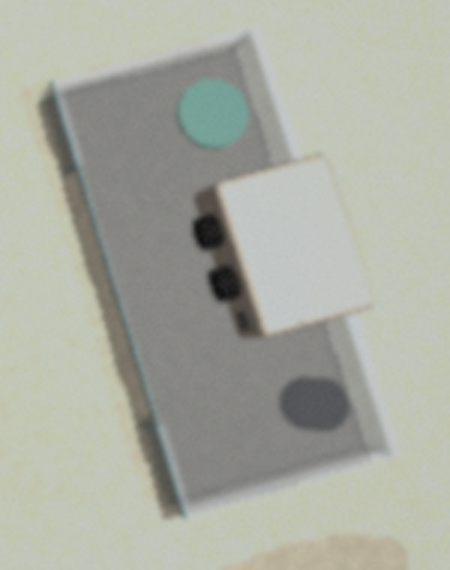

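View pics/c2.png

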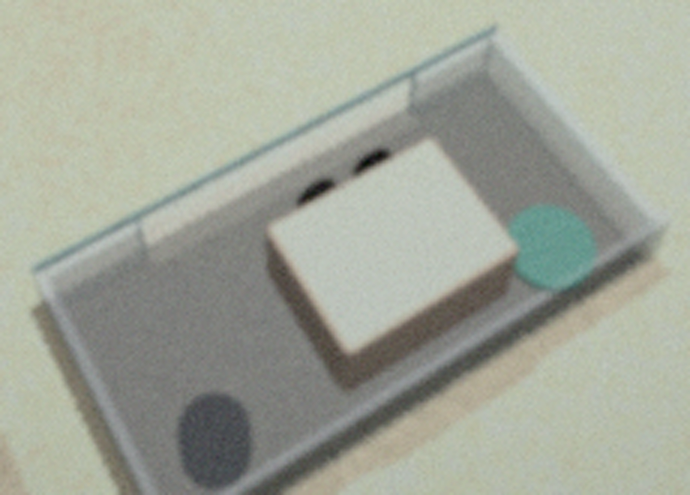

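View pics/c3.png

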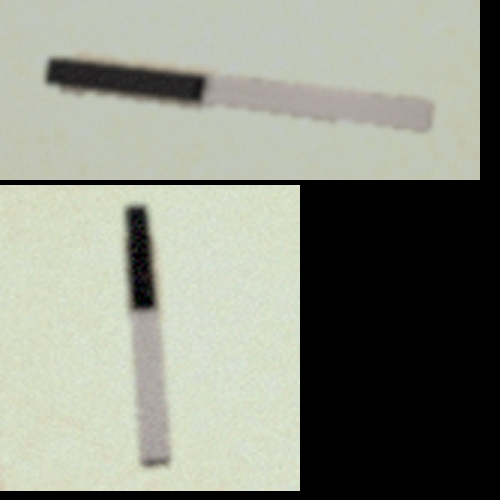

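The crops give the riser's top front edge from (348,168) to (391,312) in top view and (193,344) to (345,265) in side view. The back corner is at (415,152) in top view and (402,330) in side view. The probe blade tip is at about (259,273) in top view.

Run:
```python
from h import *
T,S=load("top0.npz"),load("side0.npz")
t=lambda x,y:(330+(x+.5)/3-.5,140+(y+.5)/3-.5); s=lambda x,y:(180+(x+.5)/3-.5,255+(y+.5)/3-.5)
print("FL",tri(T,t(53,85),S,s(495,30)));print("FR",tri(T,t(183,517),S,s(38,268)));print("BL",tri(T,t(255,35),S,s(665,225)))
ft,fs=T["image"],S["image"]
print("filter",tri(T,(400.7,177.3),S,(363.7,337.1)))
P=[plane(T,t(*a),.046)[0] for a in((53,85),(183,517),(395,452),(255,35))]
for p in P: print(p.round(4))
FL,FR,BR,BL=[p[:2] for p in P]
print([np.linalg.norm(a-b).round(4) for a,b in((FL,FR),(FR,BR),(BR,BL),(BL,FL))])
# side plane
print("side",plane(S,[s(495,30),s(38,268),s(665,225)],.046).round(4))
# probe
tt=lambda x,y:(115+(x+.5)/3-.5,235+(y+.5)/3-.5); ss=lambda x,y:(160+(x+.5)/3-.5,138+(y-185+.5)/3-.5)
print("rear top",plane(T,[tt(51,59),tt(46,84)],.032).round(4), "side",plane(S,[ss(127,208),ss(146,208)],.032).round(4))
print("tip",plane(T,[tt(433,99),tt(429,131)],.007).round(4), "side",plane(S,[ss(141,461),ss(170,459)],.007).round(4))
print("tri rear",tri(T,tt(48.5,71.5),S,ss(136.5,208)),"tri tip",tri(T,tt(431,115),S,ss(155.5,460)))
```

```text
FL (array([ 0.67863195, -0.1303549 ,  0.04517831]), np.float64(0.0025135897159460708))
FR (array([ 0.39297151, -0.20241267,  0.04406061]), np.float64(0.003757979617380787))
BL (array([ 0.71464155, -0.27278745,  0.04163912]), np.float64(0.005150238484932134))
filter (array([ 0.66628136, -0.25209319,  0.00648246]), np.float64(0.0018443225039805515))
[ 0.6772 -0.1299  0.046 ]
[ 0.3913 -0.2017  0.046 ]
[ 0.4298 -0.343   0.046 ]
[ 0.7107 -0.2702  0.046 ]
[np.float64(0.2947), np.float64(0.1464), np.float64(0.2902), np.float64(0.1443)]
side [[ 0.6796 -0.1309  0.046 ]
 [ 0.395  -0.2037  0.046 ]
 [ 0.7154 -0.2748  0.046 ]]
rear top [[0.51   0.3033 0.032 ]
 [0.4937 0.3059 0.032 ]] side [[0.4963 0.3067 0.032 ]
 [0.5109 0.3024 0.032 ]]
tip [[0.4796 0.0523 0.007 ]
 [0.4582 0.0552 0.007 ]] side [[0.4598 0.0581 0.007 ]
 [0.4791 0.0543 0.007 ]]
tri rear (array([0.50273994, 0.30447731, 0.03213627]), np.float64(0.0017584082406140904)) tri tip (array([0.46911434, 0.05369912, 0.00978053]), np.float64(0.00039819618351765774))
```

```bash
cat > g.py <<'E'
import sys; from h import *
from cell import r
C=np.array([.553,-.2375]); RX=np.deg2rad(-75.7)
def riser(x,y): c,s=np.cos(RX),np.sin(RX); return C+np.array([c*x-s*y,s*x+c*y])
def state():
    s=r.sense();q=s["ee_rot"];M=R.from_quat([q[1],q[2],q[3],q[0]]).as_matrix()
    yaw=np.degrees(np.arctan2(M[1,0],M[0,0])); return s,M,yaw
def go(p,yawd):
    s,M,yaw=state(); d=M.T@(np.array(p)-s["tool_pos"])*1000
    print("shift mm",d.round(1),"turn",np.radians(-((yawd-yaw+180)%360-180)).round(4))
def show():
    s,M,yaw=state(); print("t",round(s["clock"],2),"pos",s["tool_pos"].round(4),"yaw",yaw.round(2),"F",s["force"].round(2),"M",s["ft_torque"].round(3),"w",round(s["grip_width"],4))
E
python3 - <<'E'
from g import *
show(); go([.45,-.15,.2],50); go([.4957,.255,.10],82.4)
print(riser(-75,0))
E
```

```text
t 0.1 pos [ 0.1309 -0.5594  0.2525] yaw 13.16 F [ 1.05  0.74 -0.73] M [ 0.029 -0.034 -0.026] w 0.0856
shift mm [ 404.  -325.9   53.1] turn -0.6429
shift mm [ 540.7 -709.7  153.8] turn -1.2084
[-17.97192595  72.43867986]
```

Units first: shifts go in shares of 75 cm and turns go in shares of pi rad. So 420 mm / 750 = 0.56, 404 mm / 750 = 0.5387, -0.78 rad / 3.1416 = -0.2483.

Request:
{"name": "apply_moves", "arguments": {"plan": [1,0.06,-0.048,0.0067,-0.0255,1,0.12,-0.096,0.0133,-0.0509,1,0.18,-0.144,0.02,-0.0764,1,0.24,-0.1933,0.0267,-0.1019,1,0.3,-0.2413,0.0333,-0.1273,1,0.36,-0.2907,0.04,-0.1528,1,0.42,-0.3387,0.0533,-0.1783,1,0.48,-0.3867,0.0667,-0.2037,1,0.5387,-0.4347,0.0707,-0.2228,1,0.56,-0.4933,0.08,-0.2483]}}

```text
clock: 1.35
tool_pos: [0.4575, -0.1024, 0.1929]
ee_rot: [0.0, 0.874, 0.485, 0.0]
force: [1.1, -0.7, -0.5]
grip_width: 0.0853
finger_force: 0.0
```

Run:
```python
from g import *
show(); go([.4957,.255,.10],82.4)
```

```text
t 1.35 pos [ 0.4575 -0.1024  0.1929] yaw 58.07 F [ 1.09 -0.73 -0.48] M [ 0.028 -0.037  0.027] w 0.0853
shift mm [ 323.5 -156.8   92.9] turn -0.4247
```

Converted, 323.5 mm / 750 = 0.4313, -156.8 mm / 750 = -0.2091, -0.4247 rad / 3.1416 = -0.1352.

Request:
{"name": "apply_moves", "arguments": {"plan": [1,0.0667,-0.032,0.0187,-0.0223,1,0.1333,-0.0653,0.0373,-0.0446,1,0.2,-0.0973,0.056,-0.0668,1,0.2667,-0.1293,0.076,-0.0891,0,0.3333,-0.1627,0.0947,-0.1114,0,0.3867,-0.1867,0.1133,-0.1337,0,0.4313,-0.2091,0.124,-0.1352,0,0.4313,-0.2091,0.124,-0.1352,0,0.4313,-0.2091,0.124,-0.1352,0,0.4313,-0.2091,0.124,-0.1352]}}

```text
clock: 2.6
tool_pos: [0.495, 0.2523, 0.1004]
ee_rot: [0.0, 0.754, 0.657, -0.0]
force: [-0.3, 0.2, 0.7]
grip_width: 0.0428
finger_force: 0.0
```

Run:
```python
from g import *
from cell import cams
show(); go([.4957,.255,.027],82.4)
c=cams.camera("side"); np.savez("side1.npz",**c)
im=c["image"][60:260,130:330]; cv2.imwrite("pics/s1.png",cv2.convertScaleAbs(cv2.resize(im,None,fx=3,fy=3),alpha=1.6))
```

```text
t 2.6 pos [0.495  0.2523 0.1004] yaw 82.11 F [-0.25  0.16  0.73] M [0.02  0.007 0.044] w 0.0428
shift mm [ 2.8  0.3 73.4] turn -0.0051
```

View pics/s1.png

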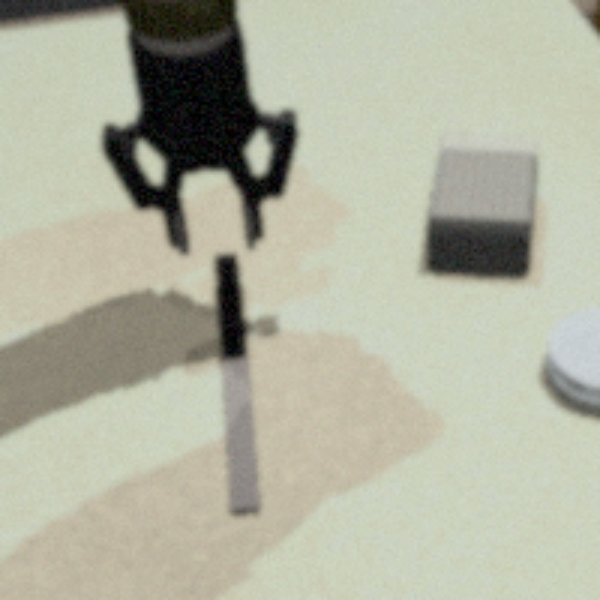

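The open fingers straddle the handle's line, with tips at about (180,248) and (255,243) in the crop and the handle at (230,300). The descent is clear.

Converted, 73 mm / 750 = 0.0973, 2.8 mm / 750 = 0.0037, -0.005 rad / 3.1416 = -0.0016.

Request:
{"name": "apply_moves", "arguments": {"plan": [0,0.0013,0,0.04,0,0,0.0037,0.0004,0.08,-0.0016,0,0.0037,0.0004,0.0973,-0.0016,0,0.0037,0.0004,0.0973,-0.0016,-1,0.0037,0.0004,0.0973,-0.0016,-1,0.0037,0.0004,0.0973,-0.0016,-1,0.0037,0.0004,0.0973,-0.0016,-1,0.0037,0.0004,0.0973,-0.0016,-1,0.0037,0.0004,0.0973,-0.0016,-1,0.0037,0.0004,0.0973,-0.0016], "newtons": 110}}

```text
clock: 3.9
tool_pos: [0.4967, 0.2563, 0.0289]
ee_rot: [0.001, 0.752, 0.659, 0.001]
force: [0.4, -1.7, 6.3]
grip_width: 0.0158
finger_force: 108.1
```

Run:
```python
from g import *
show()
p=riser(-.135-.06,.024)
go([*p,.15],129.3)
```

```text
t 3.9 pos [0.4967 0.2563 0.0289] yaw 82.47 F [ 0.38 -1.67  6.3 ] M [-0.195  0.218  0.008] w 0.0158
shift mm [-292.1   70.6 -121.2] turn -0.8173
```

Converted, -60 mm / 750 = -0.08, -45 mm / 750 = -0.06, -0.24 rad / 3.1416 = -0.0764.

Request:
{"name": "apply_moves", "arguments": {"plan": [-1,0,0,-0.0133,0,-1,0,0,-0.0333,0,-1,0,0,-0.06,0,-1,0,0,-0.08,0,-1,-0.04,0.0093,-0.08,-0.0382,-1,-0.08,0.0187,-0.08,-0.0764,-1,-0.08,0.0187,-0.08,-0.0764,-1,-0.08,0.0187,-0.08,-0.0764,-1,-0.08,0.0187,-0.08,-0.0764]}}

```text
clock: 5.03
tool_pos: [0.5017, 0.1955, 0.0874]
ee_rot: [0.0, 0.668, 0.745, 0.0]
force: [-0.2, 0.2, -1.1]
grip_width: 0.0157
finger_force: 107.5
```

Run:
```python
from g import *
from cell import cams
show()
s,M,yaw=state()
for n,b in(("top",(100,180,380,380)),("side",(150,80,350,260))):
    c=cams.camera(n); np.savez(n+"2.npz",**c)
    x0,y0,x1,y1=b; im=c["image"][y0:y1,x0:x1]; globals()[n]=cv2.convertScaleAbs(cv2.resize(im,None,fx=2,fy=2,interpolation=2),alpha=1.7)
o=np.zeros((400+0,800,3),np.uint8); t=top[:400,:400] if 0 else top
o=np.zeros((580,800,3),np.uint8); o[:top.shape[0],:400]=top[:,160:560]; o[:side.shape[0],400:]=side
cv2.imwrite("pics/two2.png",o)
```

```text
t 5.03 pos [0.5017 0.1955 0.0874] yaw 96.25 F [-0.19  0.18 -1.09] M [ 0.117 -0.011 -0.042] w 0.0157
```

View pics/two2.png

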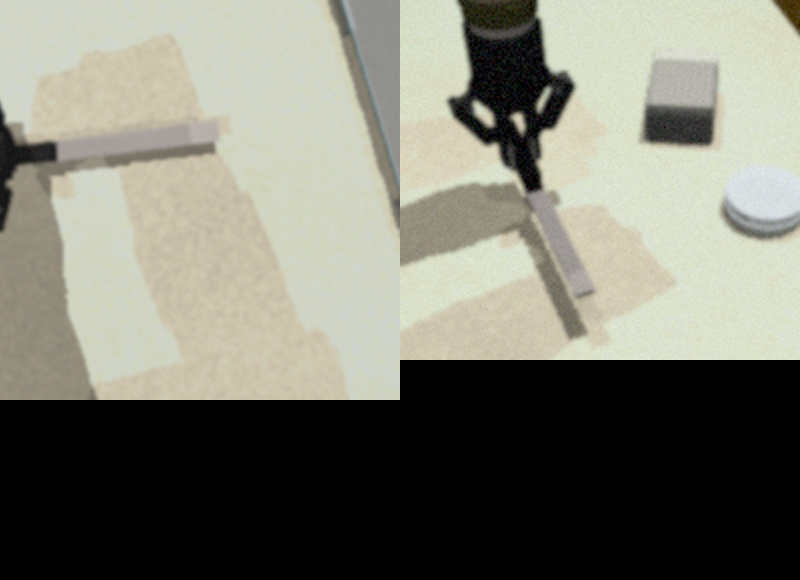

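The probe is held. In the two-view crop the blade end is at top (216,132) and side (584,294), and the blade root is at top (57,150) and side (541,195). I'll triangulate these to get tilt and offset.

Run:
```python
from g import *
T,S=load("top2.npz"),load("side2.npz")
t=lambda x,y:(180+x/2-.25,180+y/2-.25); s=lambda x,y:(150+(x-400)/2-.25,80+y/2-.25)
a,ea=tri(T,t(216.5,132),S,s(584,293)); b,eb=tri(T,t(57,150),S,s(541,195))
print(a,ea,b,eb,"len",np.linalg.norm(a-b),"pitch deg",np.degrees(np.arctan2(a[2]-b[2],np.linalg.norm((a-b)[:2]))))
s_,M,yaw=state(); d=a[:2]-s_["tool_pos"][:2]; print("tip from tcp",np.linalg.norm(d),"axis",np.degrees(np.arctan2(d[1],d[0])),"tool yaw-180",yaw-180,"blade axis",np.degrees(np.arctan2((a-b)[1],(a-b)[0])))
go([*riser(-.195,.024),.11],129.3)
```

```text
[ 0.52129312 -0.00517114  0.0652144 ] 0.0010598300393283462 [0.50873817 0.14740594 0.06119301] 0.0052760687377110295 len 0.15314556250779934 pitch deg 1.5046788006576497
tip from tcp 0.20157809332248594 axis -84.38581556291696 tool yaw-180 -83.72844512925084 blade axis -85.29596067906459
shift mm [-239.5    0.4  -22.8] turn -0.5765
```

Run:
```python
from g import *
go([.4307,.0358,.06],130)
```

```text
shift mm [-150.9  -87.9   27.3] turn -0.5887
```

Converted, -151 mm / 750 = -0.2013, -130 mm / 750 = -0.1733, -0.589 rad / 3.1416 = -0.1875.

Request:
{"name": "apply_moves", "arguments": {"plan": [-1,-0.0267,-0.016,0,-0.0318,-1,-0.0533,-0.032,0,-0.0637,-1,-0.0827,-0.048,0.0067,-0.0955,-1,-0.112,-0.0653,0.0133,-0.1273,-1,-0.144,-0.0827,0.02,-0.1528,-1,-0.1733,-0.1,0.0267,-0.1719,-1,-0.2013,-0.1173,0.036,-0.1875,-1,-0.2013,-0.1173,0.036,-0.1875,-1,-0.2013,-0.1173,0.036,-0.1875]}}

```text
clock: 6.25
tool_pos: [0.4313, 0.0356, 0.0606]
ee_rot: [0.0, 0.423, 0.906, 0.0]
force: [-0.1, 0.4, -2.0]
grip_width: 0.0166
finger_force: 107.7
```

Run:
```python
from g import *
from cell import cams
show(); go([.5447,-.1035,.045],130)
for n in("top","side"):
    c=cams.camera(n); np.savez(n+"3.npz",**c)
    x0,y0={"top":(220,150),"side":(170,150)}[n]; globals()[n]=cv2.convertScaleAbs(cv2.resize(c["image"][y0:y0+200,x0:x0+200],None,fx=2,fy=2,interpolation=2),alpha=1.7)
cv2.imwrite("pics/two3.png",np.hstack([top,side]))
```

```text
t 6.25 pos [0.4313 0.0356 0.0606] yaw 129.95 F [-0.13  0.37 -2.01] M [0.071 0.018 0.018] w 0.0166
shift mm [-179.5   -2.4   15.7] turn -0.0008
```

View pics/two3.png

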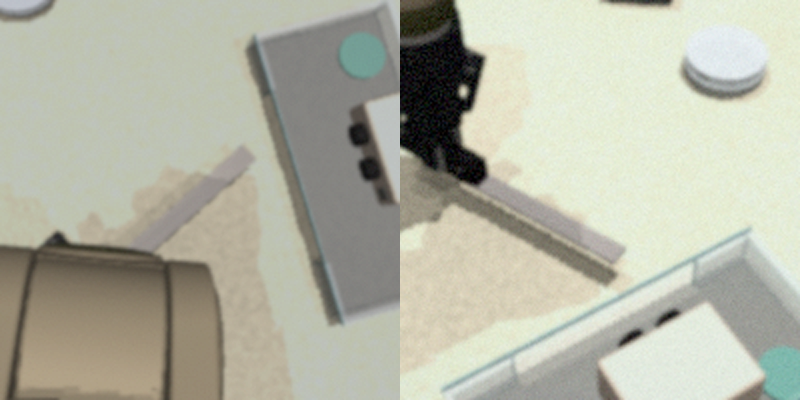

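The tip is just outside the mouth, at about (247,152) in the top crop and (620,255) in the side crop. I'll check its height and bearing.

Run:
```python
from g import *
T,S=load("top3.npz"),load("side3.npz")
a,e=tri(T,(220+247/2,150+152/2),S,(170+220/2,150+255.5/2)); print(a,e)
s,M,yaw=state(); d=a[:2]-s["tool_pos"][:2]; L=np.linalg.norm(d);ax=np.degrees(np.arctan2(d[1],d[0])); print(L,ax)
b=plane(T,[(220+145/2,150+246/2)],.038)[0]; print("blade axis top",np.degrees(np.arctan2(*(plane(T,[(220+247/2,150+152/2)],.038)[0]-b)[1::-1])))
u=d/L; pad=s["tool_pos"][:2]+u*(L-.010)
F=np.array([.6663,-.2521]); print("pad->filter",F-pad); D=np.r_[F-pad,0]
go(np.r_[(s["tool_pos"][:2]+D[:2]),.045],yaw)
```

```text
[ 0.56102451 -0.11902528  0.03768652] 0.0024278566859014853
0.2018617526619302 -50.06043581347337
blade axis top -48.85752265412328
pad->filter [ 0.11169528 -0.14074194]
shift mm [-179.6   -5.    15.8] turn -0.0
```

Converted, -180 mm / 750 = -0.24, -160 mm / 750 = -0.2133.

Request:
{"name": "apply_moves", "arguments": {"plan": [-1,0,0,0.0133,0,-1,-0.0133,0,0.02,0,-1,-0.0467,-0.0013,0.02,0,-1,-0.08,-0.0013,0.02,0,-1,-0.1133,-0.0027,0.02,0,-1,-0.1467,-0.0027,0.02,0,-1,-0.18,-0.004,0.02,0,-1,-0.2133,-0.004,0.02,0,-1,-0.24,-0.0053,0.02,0,-1,-0.24,-0.0053,0.02,0]}}

```text
clock: 7.6
tool_pos: [0.5443, -0.1069, 0.0447]
ee_rot: [0.0, 0.424, 0.906, -0.0]
force: [-0.1, -0.7, -1.7]
grip_width: 0.0161
finger_force: 107.7
```

Run:
```python
from g import *
from cell import cams
show()
for n in("top","side"):
    c=cams.camera(n); np.savez(n+"4.npz",**c)
    x0,y0={"top":(300,130),"side":(220,230)}[n]; globals()[n]=cv2.convertScaleAbs(cv2.resize(c["image"][y0:y0+133,x0:x0+133],None,fx=3,fy=3,interpolation=2),alpha=1.7)
cv2.imwrite("pics/two4.png",np.hstack([top,side]))
show()
```

```text
t 7.6 pos [ 0.5443 -0.1069  0.0447] yaw 129.88 F [-0.12 -0.7  -1.73] M [ 0.102  0.005 -0.017] w 0.0161
t 7.7 pos [ 0.5425 -0.1052  0.0445] yaw 129.95 F [ 0.08  0.14 -1.61] M [ 0.02   0.065 -0.025] w 0.0162
```

View pics/two4.png

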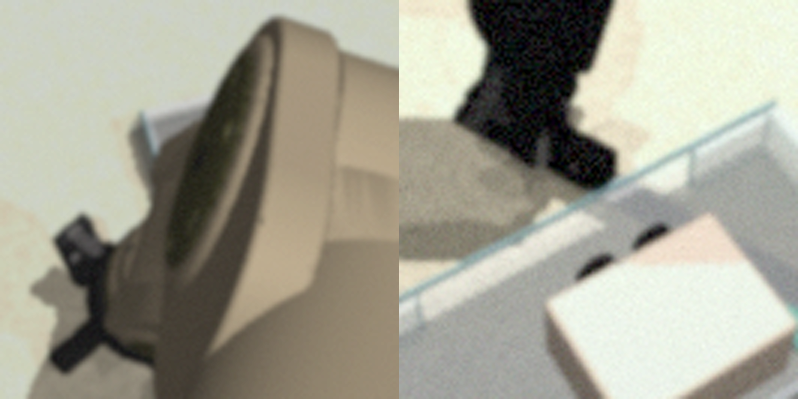

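The arm hides the blade in the top view. In the side view the fingers are at the riser's front and the blade runs behind the controller, so I'll check the tip over the glass numerically.

Run:
```python
from g import *
A,B=load("side0.npz"),load("side4.npz")
def m(c):
    h=cv2.cvtColor(c["image"],cv2.COLOR_BGR2HSV); return ((h[...,1]>60)&(h[...,0]>65)&(h[...,0]<105))
a,b=m(A),m(B)
for y in range(320,356): print(y,''.join('.#-+'[int(a[y,x])*1+2*int(b[y,x])] if a[y,x] or b[y,x] else '.' for x in range(340,384)))
s,M,yaw=state(); p=s["tool_pos"]; u=lambda g:np.array([np.cos(np.radians(g)),np.sin(np.radians(g))])
for w in(-.01,.01):
    d=u(yaw-180+.0); n=np.array([-d[1],d[0]]); print("tip corner px",proj(B,np.r_[p[:2]+d*.202+n*w,p[2]-.0219-.0005]).round(1))
```

```text
320 ............................................
321 ............................................
322 ............................................
323 ............................................
324 ................#######++-..................
325 ...............#########++++#...............
326 .............#############++++#.............
327 ............################+++#............
328 ............##################+++...........
329 ...........####################+++..........
330 ...........######################+#.........
331 ..........########################++........
332 ..........########################++#.......
333 ...........#+#####################+++.......
334 ............+#+##################++++.......
335 .............+++################+++++#......
336 .............++++###############++++++......
337 ..............++++++###########+++++++......
338 ..............+++++++##########+++++++......
339 .............#++++++++++######++++++++......
340 .............++++++++++++#####++++++++......
341 .............++++++++++++++##++++++++.......
342 ............+++++++++++++++++++++++++.......
343 ............++++++++++++++++++++++++#.......
344 ............+++++++++++++++++++++#++........
345 ............#++++++++++++++++++++#+.........
346 .............+++++++++++++++++++.+##........
347 ...............+++++++++++++++--++##........
348 ................+++++++++++#+#++++-.........
349 .................++++++++++..++++...........
350 ...................+++#+-..#++++............
351 ............................-#..............
352 ............................................
353 ............................................
354 ............................................
355 ............................................
tip corner px [[367.4 340.8]]
tip corner px [[372.6 331.3]]
```

The hidden patch has corners near (368,341) and (374,331), which matches the predicted tip. The pad is therefore over the glass centre. Next I lower it to just above the glass.

Converted, 7 mm / 750 = 0.0093, 6 mm / 750 = 0.008.

Request:
{"name": "apply_moves", "arguments": {"plan": [-1,0,0,0.004,0,-1,0,0,0.008,0,-1,0,0,0.0093,0,-1,0,0,0.0093,0]}}

```text
clock: 8.2
tool_pos: [0.543, -0.1052, 0.0382]
ee_rot: [-0.0, 0.423, 0.906, -0.0]
force: [-0.2, 0.5, -1.5]
grip_width: 0.016
finger_force: 107.7
```

```bash
cat > f.py <<'E'
from g import *
from cell import cams
def read(n=6):
    f=[];m=[];z=[]
    for i in range(n):
        cams.camera("side"); s,M,yaw=state(); a=np.radians(yaw-180); t=s["ft_torque"]
        f.append(s["force"]); m.append((np.sin(a)*t[0]-np.cos(a)*t[1])/.192); z.append(s["tool_pos"])
    f=np.array(f);z=np.array(z).mean(0); print("t",round(s["clock"],2),"pos",z.round(4),"yaw",round(yaw,1),"F",f.mean(0).round(2),"Fz sd",f[:,2].std().round(2),"m-force",np.mean(m).round(2),"sd",np.std(m).round(2))
    p=z[:2]+.192*np.array([np.cos(a),np.sin(a)])-C; c,q=np.cos(RX),np.sin(RX); print("pad in riser",(np.array([c*p[0]+q*p[1],-q*p[0]+c*p[1]])*1000).round(1))
if __name__=="__main__": read(int(sys.argv[1]) if len(sys.argv)>1 else 6)
E
python3 f.py 8
```

```text
t 8.6 pos [ 0.5432 -0.1054  0.0384] yaw 130.0 F [-0.09 -0.14 -1.44] Fz sd 0.61 m-force -0.39 sd 0.06
pad in riser [ 42.6 106.3]
```

Converted, 3 mm / 750 = 0.004, 1.5 mm / 750 = 0.002.

Request:
{"name": "apply_moves", "arguments": {"plan": [-1,0,0,0.002,0,-1,0,0,0.004,0,-1,0,0,0.004,0]}}

```text
clock: 8.98
tool_pos: [0.5431, -0.1054, 0.0351]
ee_rot: [-0.0, 0.423, 0.906, -0.0]
force: [0.3, 0.3, -0.8]
grip_width: 0.0161
finger_force: 107.7
```

```bash
python3 f.py 5
```

```text
t 9.22 pos [ 0.5432 -0.1054  0.0352] yaw 130.0 F [ 0.21  0.   -1.19] Fz sd 0.8 m-force -0.41 sd 0.12
pad in riser [ 42.6 106.3]
```

Converted, 1 mm / 750 = 0.0013, 0.5 mm / 750 = 0.0007.

Request:
{"name": "apply_moves", "arguments": {"plan": [-1,0,0,0.0007,0,-1,0,0,0.0013,0,-1,0,0,0.0013,0]}}

```text
clock: 9.6
tool_pos: [0.5432, -0.1054, 0.0344]
ee_rot: [0.0, 0.423, 0.906, -0.0]
force: [0.2, 1.0, 0.3]
grip_width: 0.016
finger_force: 107.8
```

```bash
python3 f.py 5
```

```text
t 9.85 pos [ 0.5432 -0.1054  0.0344] yaw 130.0 F [-0.34  0.74 -0.33] Fz sd 0.37 m-force -0.05 sd 0.23
pad in riser [ 42.6 106.3]
```

Request:
{"name": "apply_moves", "arguments": {"plan": [-1,0,0,0.0003,0,-1,0,0,0.0007,0,-1,0,0,0.0007,0]}}

```text
clock: 10.22
tool_pos: [0.5432, -0.1054, 0.0338]
ee_rot: [0.0, 0.423, 0.906, -0.0]
force: [-1.5, 0.1, 0.7]
grip_width: 0.0158
finger_force: 107.9
```

```bash
python3 f.py 6
```

```text
t 10.53 pos [ 0.5432 -0.1054  0.0338] yaw 130.0 F [-1.26  0.83  0.79] Fz sd 0.47 m-force -0.01 sd 0.15
pad in riser [ 42.6 106.3]
```

Converted, 0.4 mm / 750 = 0.0005, 0.25 mm / 750 = 0.0003.

Request:
{"name": "apply_moves", "arguments": {"plan": [-1,0,0,0.0003,0,-1,0,0,0.0005,0,-1,0,0,0.0005,0]}}

```text
clock: 10.9
tool_pos: [0.5432, -0.1054, 0.0334]
ee_rot: [0.0, 0.423, 0.906, -0.0]
force: [-1.1, 1.7, 1.7]
grip_width: 0.0162
finger_force: 108.0
```

```bash
python3 f.py 12
```

```text
t 11.5 pos [ 0.5432 -0.1054  0.0334] yaw 130.0 F [-1.18  1.66  1.22] Fz sd 0.45 m-force 0.1 sd 0.15
pad in riser [ 42.6 106.3]
```

Converted, -13 mm / 750 = -0.0173, 9.5 mm / 750 = 0.0127.

Request:
{"name": "apply_moves", "arguments": {"plan": [-1,0,0,0.0004,0,-1,0.002,-0.0013,0.0004,0,-1,0.0053,-0.0053,0.0004,0,-1,0.0087,-0.0107,0.0004,0,-1,0.0127,-0.0173,0.0004,0,-1,0.0127,-0.0173,0.0004,0]}}

```text
clock: 12.25
tool_pos: [0.5263, -0.1064, 0.0331]
ee_rot: [-0.0, 0.423, 0.906, -0.0]
force: [-0.7, 1.2, 1.9]
grip_width: 0.0162
finger_force: 108.2
```

```bash
python3 f.py 10
```

```text
t 12.75 pos [ 0.5266 -0.1063  0.033 ] yaw 130.0 F [-1.62  1.25  2.41] Fz sd 0.46 m-force 1.16 sd 0.41
pad in riser [39.4 90. ]
```

```bash
cat > v.py <<'E'
from g import *
from cell import cams
for n in("side","top"):
    c=cams.camera(n); h=cv2.cvtColor(c["image"],cv2.COLOR_BGR2HSV)
    m=((h[...,1]>60)&(h[...,0]>65)&(h[...,0]<105)).astype(np.uint8)
    W=plane(c,np.argwhere(m)[:,::-1],.006)[:,:2]-C if m.any() else np.zeros((0,2))
    k,q=np.cos(RX),np.sin(RX); W=np.c_[k*W[:,0]+q*W[:,1],-q*W[:,0]+k*W[:,1]]*1000
    W=W[(abs(W[:,1])<150)&(W[:,0]>-250)&(W[:,0]<75)]
    if len(W)>15: print(n,len(W),"x 2-98%",np.percentile(W[:,0],[2,98]).round(1),"y",np.percentile(W[:,1],[2,98]).round(1))
E
python3 v.py
```

```text
side 613 x 2-98% [-242.3   58.5] y [-10.1 112.1]
```

Converted, -57 mm / 750 = -0.076, -0.15 mm / 750 = -0.0002.

Request:
{"name": "apply_moves", "arguments": {"plan": [-1,0.0013,-0.0027,-0.0002,0,-1,0.0053,-0.0093,-0.0002,0,-1,0.0107,-0.0187,-0.0002,0,-1,0.016,-0.028,-0.0002,0,-1,0.0213,-0.0387,-0.0002,0,-1,0.0267,-0.0493,-0.0002,0,-1,0.032,-0.06,-0.0002,0,-1,0.0373,-0.0693,-0.0002,0,-1,0.0413,-0.076,-0.0002,0,-1,0.0413,-0.076,-0.0002,0]}}

```text
clock: 14.1
tool_pos: [0.4626, -0.1192, 0.0332]
ee_rot: [-0.001, 0.423, 0.906, -0.0]
force: [-0.9, 0.8, 2.2]
grip_width: 0.0165
finger_force: 108.2
```

```bash
python3 f.py 10; python3 v.py
```

```text
t 14.6 pos [ 0.4629 -0.1191  0.033 ] yaw 130.0 F [-1.91  1.29  2.48] Fz sd 0.36 m-force 0.93 sd 0.29
pad in riser [36.  25.1]
side 455 x 2-98% [-242.5   57.3] y [-84.5  35.1]
```

Converted, 45 mm / 750 = 0.06, 38 mm / 750 = 0.0507.

Request:
{"name": "apply_moves", "arguments": {"plan": [-1,0,0,-0.0003,0,-1,0.0027,0.0013,-0.0003,0,-1,0.008,0.004,-0.0003,0,-1,0.016,0.008,-0.0003,0,-1,0.024,0.012,-0.0003,0,-1,0.032,0.016,-0.0003,0,-1,0.0413,0.02,-0.0003,0,-1,0.0507,0.024,-0.0003,0,-1,0.06,0.0293,-0.0003,0,-1,0.06,0.0293,-0.0003,0]}}

```text
clock: 15.95
tool_pos: [0.4507, -0.0696, 0.0333]
ee_rot: [-0.001, 0.422, 0.907, 0.0]
force: [-0.2, 2.1, 2.5]
grip_width: 0.0162
finger_force: 108.2
```

```bash
sed -i 's/W\[:,0\]>-250/W[:,0]>-190/' v.py; python3 f.py 10; python3 v.py
```

```text
t 16.45 pos [ 0.4512 -0.0704  0.0334] yaw 130.0 F [-1.    1.82  1.93] Fz sd 0.47 m-force 0.26 sd 0.11
pad in riser [-14.   25.8]
side 22 x 2-98% [-184.2 -155.1] y [-55.4 -31.8]
top 146 x 2-98% [-35.6   4.8] y [ 4.6 46.5]
```

Converted, 58 mm / 750 = 0.0773, 55 mm / 750 = 0.0733.

Request:
{"name": "apply_moves", "arguments": {"plan": [-1,0.0027,0.0013,0,0,-1,0.0093,0.004,0,0,-1,0.0187,0.0093,0,0,-1,0.028,0.0133,0,0,-1,0.0373,0.0173,0,0,-1,0.0467,0.0227,0,0,-1,0.056,0.0267,0,0,-1,0.0653,0.0307,0,0,-1,0.0733,0.0347,0,0,-1,0.0773,0.0373,0,0]}}

```text
clock: 17.8
tool_pos: [0.4354, -0.0079, 0.0335]
ee_rot: [-0.0, 0.423, 0.906, -0.0]
force: [0.1, -1.6, 0.4]
grip_width: 0.0161
finger_force: 108.1
```

```bash
python3 f.py 10; python3 v.py
```

```text
t 18.3 pos [ 0.4353 -0.0079  0.0334] yaw 130.0 F [-0.81  1.47  1.74] Fz sd 0.39 m-force 0.72 sd 0.52
pad in riser [-78.5  25.8]
side 302 x 2-98% [-98.4 -56.4] y [ 4.1 48.3]
top 207 x 2-98% [-99.5 -57.7] y [ 3.5 47.4]
```

Converted, 64 mm / 750 = 0.0853, 58 mm / 750 = 0.0773.

Request:
{"name": "apply_moves", "arguments": {"plan": [-1,0.0027,0.0013,0,0,-1,0.0093,0.004,0,0,-1,0.0187,0.0093,0,0,-1,0.028,0.0133,0,0,-1,0.0373,0.0173,0,0,-1,0.0467,0.0227,0,0,-1,0.056,0.0267,0,0,-1,0.0667,0.032,0,0,-1,0.0773,0.0373,0,0,-1,0.0853,0.0413,0,0]}}

```text
clock: 19.65
tool_pos: [0.4181, 0.0612, 0.0335]
ee_rot: [0.0, 0.423, 0.906, -0.0]
force: [0.9, -1.4, 0.4]
grip_width: 0.016
finger_force: 108.1
```

```bash
python3 f.py 8; python3 v.py
```

```text
t 20.05 pos [0.4179 0.0613 0.0334] yaw 130.0 F [-1.08  1.26  1.61] Fz sd 0.57 m-force 0.52 sd 0.35
pad in riser [-149.9   26. ]
side 281 x 2-98% [-168.  -127.1] y [ 4.  49.2]
top 201 x 2-98% [-171.2 -128.3] y [ 4.7 47.6]
```

Converted, 119 mm / 750 = 0.1587, 100 mm / 750 = 0.1333.

Request:
{"name": "apply_moves", "arguments": {"plan": [-1,0,0,-0.0027,0,-1,0,0,-0.0107,0,-1,0,0,-0.0267,0,-1,0.0267,0.0333,-0.04,0,-1,0.0533,0.0667,-0.04,0,-1,0.08,0.1,-0.04,0,-1,0.1067,0.1333,-0.04,0,-1,0.128,0.1587,-0.04,0,-1,0.128,0.1587,-0.04,0,-1,0.128,0.1587,-0.04,0]}}

```text
clock: 21.4
tool_pos: [0.4475, 0.2103, 0.0637]
ee_rot: [-0.0, 0.423, 0.906, -0.0]
force: [-0.1, -0.2, -1.4]
grip_width: 0.016
finger_force: 107.9
```

```bash
python3 f.py 6; python3 v.py
```

```text
t 21.7 pos [0.4476 0.21   0.0636] yaw 129.9 F [ 0.04  0.27 -1.46] Fz sd 0.53 m-force -0.38 sd 0.07
pad in riser [-286.5   91.4]
side 448 x 2-98% [-171.8 -127.1] y [ 5.  48.3]
top 398 x 2-98% [-171.5 -128.8] y [ 5.6 46.6]
```

Filter centre is about 150 mm in front of the riser's centre and did not move on lifting. Next I lower the probe.

Converted, 34 mm / 750 = 0.0453, 33 mm / 750 = 0.044.

Request:
{"name": "apply_moves", "arguments": {"plan": [-1,0,0,0.016,0,-1,0,0,0.032,0,-1,0,0,0.04,0,-1,0,0,0.044,0,-1,0,0,0.0453,0,-1,0,0,0.0453,0]}}

```text
clock: 22.55
tool_pos: [0.448, 0.2108, 0.0296]
ee_rot: [0.0, 0.423, 0.906, 0.0]
force: [0.2, -1.3, -1.0]
grip_width: 0.0163
finger_force: 107.9
```

```bash
python3 f.py 6
```

```text
t 22.85 pos [0.448  0.2108 0.0297] yaw 130.0 F [-0.17 -0.22 -1.34] Fz sd 0.6 m-force -0.41 sd 0.1
pad in riser [-287.2   92.2]
```

Converted, 1.3 mm / 750 = 0.0017, 0.7 mm / 750 = 0.0009.

Request:
{"name": "apply_moves", "arguments": {"plan": [-1,0,0,0.0009,0,-1,0,0,0.0017,0,-1,0,0,0.0017,0]}}

```text
clock: 23.22
tool_pos: [0.4479, 0.2107, 0.0288]
ee_rot: [0.0, 0.423, 0.906, 0.0]
force: [-2.8, -1.2, 5.3]
grip_width: 0.0162
finger_force: 109.1
```

```bash
python3 f.py 6
```

```text
t 23.52 pos [0.4479 0.2107 0.0288] yaw 130.0 F [-2.29 -0.32  5.6 ] Fz sd 0.3 m-force -1.07 sd 0.14
pad in riser [-287.2   92.1]
```

Converted, -100 mm / 750 = -0.1333, -70 mm / 750 = -0.0933.

Request:
{"name": "apply_moves", "arguments": {"plan": [0,0,0,0,0,0,0,0,0,0,0,0,0,0,0,0,0,0,0,0,0,0,0,-0.02,0,0,0,0,-0.0533,0,0,0,0,-0.0933,0,0,0,0,-0.1333,0,0,0,0,-0.1333,0]}}

```text
clock: 24.65
tool_pos: [0.4499, 0.2113, 0.1315]
ee_rot: [0.002, 0.423, 0.906, 0.002]
force: [-0.1, -0.3, -0.3]
grip_width: 0.0426
finger_force: 0.0
```

```bash
python3 v.py
python3 - <<'E'
from cell import cams
import cv2
c=cams.camera("side")["image"];cv2.imwrite("pics/end.png",cv2.convertScaleAbs(c,alpha=1.5))
E
```

```text
side 453 x 2-98% [-171.8 -127.1] y [ 5.  48.7]
top 397 x 2-98% [-171.5 -129.1] y [ 5.6 46.6]
```

View pics/end.png

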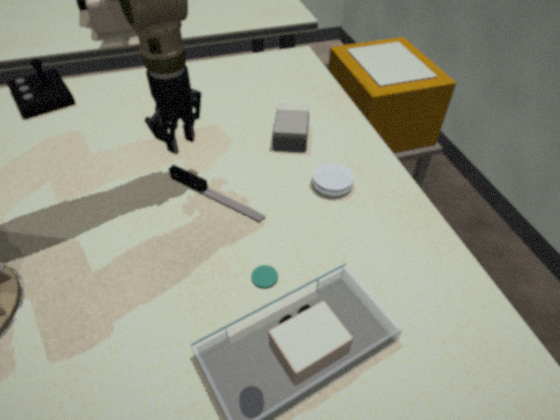

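The filter lies in front of the riser at (264,276). The probe is flat and released from (170,175) to (263,217), and the case, tip box and dishes are where they were.

```bash
python3 -c "
from cell import r
print(r.job_done())"
```

```text
the job is handed in; nothing more can be done
None
```

I drew the filter out under the pad to about 50 mm clear of the riser's front edge and laid the probe flat on the bench; the job is handed in at about 25 s of the 64 s allowed, but the hand-in returned no verdict.

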